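# Drive the stuck locking pin out of a slide-bar jig with a drift punch

## Task

The brass locking pin is stuck in the slide bar of the green bench jig, its head hanging out underneath. Take the drift punch from its wooden holder, feel along the channel on top of the jig for the bore, and press the pin straight down and out with the punch so that it drops into the jig's tray; press steadily and only as hard as needed (nowhere more than 30 N on the jig, bar or pin), never touching the pin with the gripper. Then put the punch back upright in its holder, fully home, and leave the other things on the bench undisturbed.

Things in the scene. Friction and masses are not known exactly. Their poses are not given: they have to be found in the camera images.
- punch: steel drift punch, 115 mm long overall, upright in its holder, loose, 150 g. Origin at the tip's end; its z axis points from the tip up the handle. From the tip: thin round shank 8 mm diameter, 50 mm long with a ball-shaped nose; red hand-guard disc 26 mm diameter, 50 to 55 mm from the tip; round handle 16 mm diameter, 55 to 115 mm from the tip
- punch_grip (a point): centre of the punch's handle, on its axis, 85 mm from the tip (30 mm above the top of the guard, 30 mm below the handle's top)
- punch_tip (a point): centre of the punch's tip end; axes as the punch
- holder_hole (a point): fixed wooden block 64 x 64 x 56 mm high; this point is the centre of the round hole's mouth on its top. Hole 13 mm diameter, vertical, right through. The punch's shank stands in it with the guard disc resting on the block's top (tip 50 mm below this point)
- jig: fixed green bench jig, origin under its centre on the bench; x across it, y along its channel. Base 64 x 112 mm, two pillars, top 92 mm high, 48 x 92 mm. A fixed dark steel slide bar, 32 mm wide and 124 mm long, passes through it along y, sticking out of both ends; its flat top is the channel's floor. Pressing more than 30 N on jig, bar or pin spoils them
- jig_channel (a point): middle of the channel floor on top of the jig, 84 mm above the bench; axes as the jig. Channel along y, 12 mm wide at the floor and up to 4 mm above it, flaring to about 24 mm at its top, 8 mm above the floor. The vertical bore, 12 mm wide, lies on its centre line but up to 14 mm either way along y from this point (not measured: find it by feel or sight; it lies midway along the bar)
- jig_tray (a point): middle of the catch tray's floor in the jig's base below the bar, 8 mm above the bench, 56 x 72 mm, 10 mm rims. The brass pin: 38 mm long, upright in the bore, 16 mm head below. Its top is 5 mm below the channel floor. Springs in the bar grip it: it gives way at about 5 to 15 N, then slides easier; with the punch tip about 24 mm below the channel floor it drops free; 30 mm is safe
- spool_center (a point): cream thread spool, 33 mm diameter, 58 mm high, centre; bystander, leave it
- jar_center (a point): jar with orange lid, 64 mm diameter, 72 mm high, centre; bystander, leave it
- clip_center (a point): blue and white clip clamp, 22 x 83 x 28 mm, centre; bystander, leave it
There are look-alikes about, which are no part of the job. What is shaped like the punch but purple or turquoise is not meant.

How it is judged:
On the way, in this order (a step that is already met when the one before it is completed fails the run):
1. the punch is lifted clear out of its holder (z of punch_tip in the frame of holder_hole above 0.01 m), for 0.1 s.
2. the punch tip presses on the pin in the bore (contact force between punch and pin above 1.5 N and z of punch_tip in the frame of jig_channel below -0.003 m), for 0.1 s.
3. the pin has come out downwards and lies in the jig's tray (height (world z) of pin_center below 0.04 m and horizontal distance between pin_center and jig_tray below 0.05 m), for 0.2 s.
At the end, for the whole second after the job is handed in: the pin lies in the jig's tray (its centre below 40 mm height, within 50 mm of the tray's middle), and the punch stands upright (within 0.12 rad) and fully home (tip at least 44 mm down) in its holder, both at rest (all of step 3 and horizontal distance between punch_tip and holder_hole below 0.008 m and z of punch_tip in the frame of holder_hole below -0.044 m and angle between punch's own z axis and vertical below 0.12 rad and linear speed of punch below 0.02 m/s and linear speed of pin below 0.03 m/s); the robot touches nothing.
It fails at once if the punch or the gripper presses on the jig or its bar with more than 30 N (contact force between any of punch, the arm, the fingers and jig above 30 N or contact force between any of punch, the arm, the fingers and slide_bar above 30 N).
It fails at once if the punch or the gripper presses on the pin with more than 30 N (contact force between any of punch, the arm, the fingers and pin above 30 N).
It fails at once if the gripper touches the pin (contact force between any of the fingers, the arm and pin above 0.5 N).
It fails at once if a bystander is shoved or tipped (distance of any of spool_center, jar_center, clip_center from where it was at the start of the episode above 0.025 m).
It also fails if it takes over 72 s, if anything falls off the work surface, if the arm or the gripper's body presses on something with over 40 N, if the wrist force passes 120 N, or if a joint passes its speed limit or range.

## Robot

A 6-joint arm with a two-finger parallel gripper is mounted at the origin on a cart in front of the work surface, level with it; the furniture and walls round the work are solid. World frame = base frame: x ahead of the robot, y to its left, z up, the work surface at z = 0. Lengths are in m, angles in rad, forces in N, time in s.
With the tool pointing down it reaches from about 0.325 to 0.775 m from the base axis. Payload 5.5 kg.
Tool frame: the origin (TCP) lies at the very end of the fingers, on their centre line; the grasp point (between the pads) lies 19 mm behind it (bot.tcp_to_grasp is the distance from the TCP to the grasp point, in m); z points along the fingers, y is the line along which they close (so a half turn about z gives the same grasp; the last joint's range is limited). The gripper opens to 85 mm and grips with 20 to 120 N. Pads are 22 mm wide; open, the fingers measure 114 mm over their backs; the gripper's body (76 mm by 85 mm) begins 54 mm behind the grasp point. The pads swing forward as they close: fully open they stand 13 mm farther back than shut.
Start: joints at [-1.298, 0.091, 1.231, -0, 1.82, -0.057], TCP at [0.194, -0.568, 0.231] pointing down, gripper open.
Joint ranges: [-2.87, 2.87], [-0.86, 2.18], [0.17, 2.46], [-1.51, 4.65], [0.06, 2.69], [-2.65, 2.65]. Speed limits (rad/s): [2.57, 2.57, 3.01, 3.14, 3.14, 3.14].

## Interface

Orientations are given as a unit quaternion [w, x, y, z].
In Python, from rig import bot gives the robot as it stands. The module is installed in compiled form; this text tells all that it offers.
- The arm moves only by the shell command python3 -m inch 'ROWS' [OPENING] [FORCE]. ROWS is JSON, a list of rows, each an object with "travel": the shift along the world's x, y, z normalised to -1 to 1, where 1 is 0.025 m, a list of three; "roll": the turn about the world's z normalised to -1 to 1, where 1 is 0.08 rad. In form: [{"travel": [dx, dy, dz], "roll": roll}, ...]. A call has exactly 8 rows; each row shifts and turns the commanded pose from where the row before left it; what a row does not reach is not made up. A row lasts 1/10 s, in which the tool goes at most 50 mm and 8.59 degrees, less where a joint would pass 70% of its speed; a pose out of reach is approached as far as the arm can. A call with a number of a shift or a turn outside -1 to 1 is refused whole. A call with a gripper value outside its range is refused whole. OPENING is the closure, from 0 (fully open) to 1 (shut), set as the call begins (- or left out, the last holds). The fingers move at their own pace and stop on an object; FORCE is the grip in N (left out, the last holds). Time passes only in rows, so rows that do not move let the fingers close, or fill a call up. It gives the time, the measured TCP pose, the force, the opening and the grip force at its end, in the units of the state.
- bot.observe(): the state, without advancing time (a new reading comes with each control period).
- bot.snapshot(name): name is "scene" or "top" or "wrist"; returns a dict with "color" (384x512x3 uint8, red, green, blue), "mtx" (3x3 intrinsics, pixels), "k1" (the pictures are not rectified: a ray, as slopes to the right and down, at radius r is drawn at 1 + k1 r^2 times it, then the intrinsics apply), "world_to_cam" (4x4, takes a point from world to camera coordinates). Camera axes: x right, y down, z forward; pixel columns grow to the right and rows downward; lengths in m; the calibration is good to about 2 mm. A picture is of the moment at which its call begins. There is no depth.
- bot.finish_job(): hands the job in; it is judged then, once.
The state is a dict: "time": time; "joint_positions": joint angles; "qvel": joint speeds; "effort": joint torques, N m; "position": TCP position; "orientation": TCP orientation; "ft_force": force on the tool from outside, world axes, zero at the start; "torque": the same for the moment, N m; "finger_gap": finger opening in m; "grasp_force": force on a finger pad.
Only numpy, scipy, OpenCV 4.12 (cv2) and the standard library are available. Lean on these libraries where they do the work, as an engineer would, in place of code of your own. Each camera call takes 0.05 s, during which the arm holds its last target. There are 200 camera calls.

## Working session

There is one attempt and no reset: what is moved stays moved. The work goes in short steps, Python scripts to look and compute and a shell command to move; the robot and the scene stay as the last step left them, time stands still between calls to the robot, and variables do not carry over. Pictures are saved under pics/ and viewed, at most 10 in all, crops included, and the job is handed in when it is done.

```bash
mkdir -p pics; cat > h.py <<'E'
import numpy as np, cv2
from rig import bot
def px2ray(s,u,v):
    K=s["mtx"];d=np.array([s["k1"],0,0,0,0],float)
    p=cv2.undistortPoints(np.array([[[u,v]]],float),K,d)[0,0]
    T=np.array(s["world_to_cam"]);R=T[:3,:3];c=-R.T@T[:3,3]
    return c,R.T@np.array([p[0],p[1],1])
def onplane(s,u,v,z):
    c,d=px2ray(s,u,v);return c+d*(z-c[2])/d[2]
def proj(s,P):
    T=np.array(s["world_to_cam"]);q=T[:3,:3]@np.array(P)+T[:3,3];x,y=q[:2]/q[2];f=1+s["k1"]*(x*x+y*y)
    K=np.array(s["mtx"]);return K[0,0]*x*f+K[0,2],K[1,1]*y*f+K[1,2]
def save(s,n): cv2.imwrite("pics/"+n,s["color"][:,:,::-1])
E
python3 - <<'E'
from h import *
import pickle
a=bot.snapshot("scene");b=bot.snapshot("top")
pickle.dump((a,b),open("s.pkl","wb"))
im=np.hstack([a["color"],b["color"]]);cv2.imwrite("pics/a.png",a["color"][:,:,::-1]);save(b,"b.png")
for s in(a,b):print(s["mtx"],s["k1"],s["world_to_cam"])
E
```

```text
[[458.95786851   0.         252.43287529]
 [  0.         458.95786851 191.69564604]
 [  0.           0.           1.        ]] -0.16893369462893615 [[-0.86808263 -0.49615075  0.01633952  0.61759014]
 [-0.27553544  0.45418499 -0.84722855  0.15293921]
 [ 0.41293191 -0.7399665  -0.53097722  0.91670966]
 [ 0.          0.          0.          1.        ]]
[[373.72453413   0.         251.82745806]
 [  0.         373.72453413 194.38679467]
 [  0.           0.           1.        ]] -0.008641279764583667 [[ 7.79679311e-03 -9.99969604e-01 -1.38190971e-05  1.68219710e-01]
 [-9.98109788e-01 -7.78144960e-03 -6.09614671e-02  5.98938778e-01]
 [ 6.09595066e-02  4.89096922e-04 -9.98140120e-01  8.96071238e-01]
 [ 0.00000000e+00  0.00000000e+00  0.00000000e+00  1.00000000e+00]]
```

View pics/a.png

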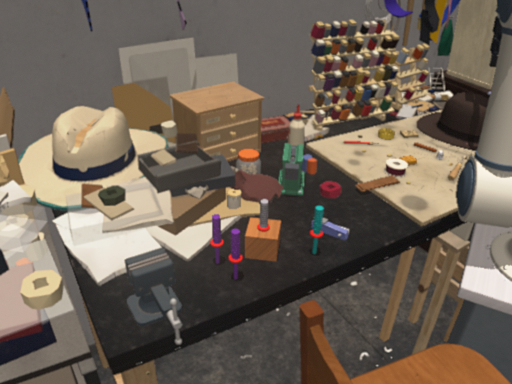

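View pics/b.png

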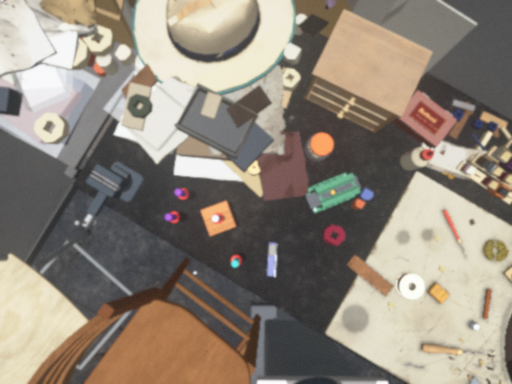

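Scene view: the steel punch with grey handle and red guard stands in the orange-brown wooden block at scene (263,225) / top (217,218). Look-alikes are purple at scene (217,240) and (236,255), and turquoise at (317,230). Only the grey one in the wooden block fits. The green jig is at scene (292,170) / top (333,193). I'll measure these and check with an enlarged crop.

```bash
python3 - <<'E'
from h import *
import pickle
a,b=pickle.load(open("s.pkl","rb"))
hsv=cv2.cvtColor(b["color"],cv2.COLOR_RGB2HSV)
def comp(lo,hi,box,z,n):
    m=cv2.inRange(hsv,lo,hi);k=np.zeros_like(m);x0,y0,x1,y1=box;k[y0:y1,x0:x1]=m[y0:y1,x0:x1]
    c=max(cv2.findContours(k,0,2)[0],key=cv2.contourArea);r=cv2.minAreaRect(cv2.convexHull(c))
    print(n,r,onplane(b,*r[0],z))
    for q in cv2.boxPoints(r): print("   ",q,onplane(b,*q,z)[:2].round(4))
comp((8,110,100),(20,255,255),(190,190,245,245),.056,"block")
comp((50,50,30),(90,255,255),(295,165,370,220),.088,"jig")
comp((0,120,120),(6,255,255),(200,200,235,235),.0585,"guard")
print("handle top",onplane(b,216,217,.121))
c1=cv2.resize(b["color"][160:280,150:390],None,fx=3.2,fy=3.2,interpolation=cv2.INTER_CUBIC)
c2=cv2.resize(a["color"][130:270,200:360],None,fx=4,fy=4,interpolation=cv2.INTER_CUBIC)[:560,:]
cv2.imwrite("pics/c1.png",c1[:,:,::-1]);cv2.imwrite("pics/c2.png",c2[:,:,::-1])
o=bot.observe();print(o)
E
```

```text
block ((217.89633178710938, 217.93292236328125), (28.841703414916992, 29.780046463012695), 69.775146484375) [0.53956583 0.25172035 0.056     ]
    [198.93901 209.54877] [0.5588 0.2963]
    [226.88292 199.25366] [0.5834 0.2312]
    [236.85365 226.31708] [0.5204 0.2072]
    [208.90974 236.61218] [0.496  0.2721]
jig ((332.5690002441406, 191.3275909423828), (28.099576950073242, 52.25996780395508), 66.80140686035156) [ 0.60170602 -0.0097033   0.088     ]
    [303.01727 188.70691] [0.6071 0.0572]
    [351.05176 168.1207 ] [ 0.6549 -0.052 ]
    [362.12073 193.94827] [ 0.5963 -0.0766]
    [314.08624 214.53448] [0.549  0.0322]
guard ((219.32179260253906, 217.7178192138672), (10.049875259399414, 5.671712398529053), 84.2894058227539) [0.54009885 0.24817861 0.0585    ]
    [216.00002 213.     ] [0.551  0.2561]
    [221.64357 212.43564] [0.5524 0.2429]
    [222.64357 222.43564] [0.5292 0.2403]
    [217.00002 223.     ] [0.5278 0.2534]
handle top [0.541719   0.24995993 0.121     ]
{'time': 0.1, 'joint_positions': array([-1.29773173e+00,  9.18081484e-02,  1.23177876e+00,  2.33552350e-05,
        1.81980612e+00, -5.66527500e-02]), 'qvel': array([-0.00136641, -0.0016158 , -0.00299568,  0.00041843, -0.0005414 ,
       -0.00200788]), 'effort': array([ 2.94953628e-03, -4.60217893e+01, -4.19218826e+01, -4.91803419e-06,
        1.06022047e-02,  1.53295122e-05]), 'position': array([ 0.19422858, -0.567422  ,  0.23024172]), 'orientation': array([-8.96144699e-04,  9.86440688e-01,  1.64115684e-01, -8.59617713e-05]), 'ft_force': array([ 0.24997557, -0.62549371,  0.39019989]), 'torque': array([ 0.05715149,  0.01425431, -0.00689262]), 'grasp_force': 0.0, 'finger_gap': 0.08559548767258854}
```

View pics/c1.png

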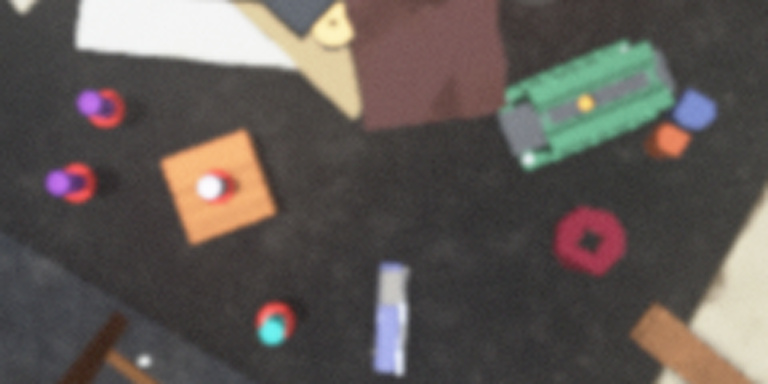

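View pics/c2.png

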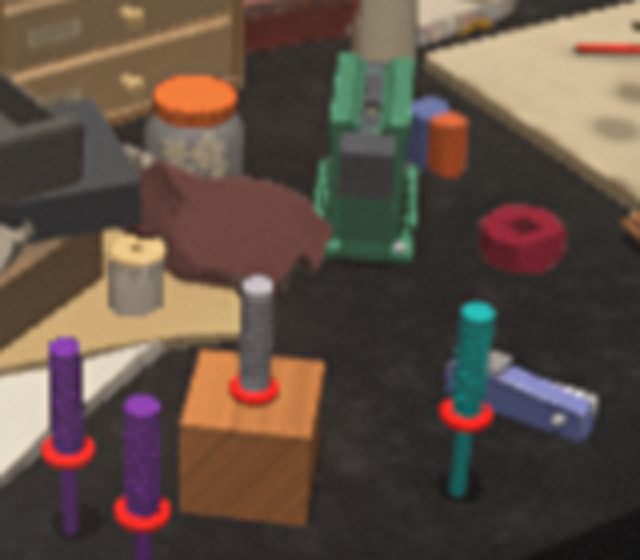

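The crops confirm the target: the grey punch in the wooden block, crop 2 (255,330) and crop 1 (210,187). The brass pin is visible in the channel at crop 1 (585,103), i.e. top picture about (332.8,192.2).

```bash
python3 - <<'E'
from h import *
import pickle
a,b=pickle.load(open("s.pkl","rb"))
print("pin",onplane(b,332.6,191.9,.079))
print("handle top",onplane(b,215.4,218.2,.115+.006))
print("purple",onplane(b,150+57/3.2,160+183/3.2,.115),onplane(b,150+90/3.2,160+103/3.2,.115))
# two-ray handle top: scene crop (257,287)/4
def tri(p,q):
    A=[];y=[]
    for s,(u,v) in((a,p),(b,q)):
        c,d=px2ray(s,u,v);d/=np.linalg.norm(d);M=np.eye(3)-np.outer(d,d);A.append(M);y.append(M@c)
    return np.linalg.lstsq(np.vstack(A),np.hstack(y),rcond=None)[0]
print("tri handle top",tri((200+257/4-.4,130+285/4-.4),(215.4,218.2)))
print("tri guard",tri((200+254/4-.4,130+388/4-.4),(218.3,217.9)))
E
python3 -m inch '[{"travel":[0.8,1,0],"roll":0},{"travel":[0.8,1,0],"roll":0},{"travel":[0.8,1,0],"roll":0},{"travel":[0.8,1,0],"roll":0},{"travel":[0.8,1,0],"roll":0},{"travel":[0.8,1,0],"roll":0},{"travel":[0.8,1,0],"roll":0},{"travel":[0.8,1,0],"roll":0}]' 0.4 60
```

```text
pin [ 0.60103394 -0.01171187  0.079     ]
handle top [0.53911788 0.25122284 0.121     ]
purple [0.54047291 0.35561099 0.115     ] [0.59526674 0.33418995 0.115     ]
tri handle top [0.54119301 0.25247295 0.11866511]
tri guard [0.5415062  0.25167836 0.05606684]
time: 0.9
position: [0.3548, -0.3664, 0.2308]
orientation: [-0.0, 0.986, 0.164, -0.0]
ft_force: [0.6, 0.4, -0.1]
finger_gap: 0.051
grasp_force: 0.0
```

```bash
python3 -m inch '[{"travel":[0.3,1,0],"roll":0},{"travel":[0.3,1,0],"roll":0},{"travel":[0.3,1,0],"roll":0},{"travel":[0.3,1,0],"roll":0},{"travel":[0.3,1,0],"roll":0},{"travel":[0.3,1,0],"roll":0},{"travel":[0.3,1,0],"roll":0},{"travel":[0.3,1,0],"roll":0}]'
python3 -m inch '[{"travel":[0.3,1,0],"roll":0},{"travel":[0.3,1,0],"roll":0},{"travel":[0.3,1,0],"roll":0},{"travel":[0.3,1,0],"roll":0},{"travel":[0.3,1,0],"roll":0},{"travel":[0.3,1,0],"roll":0},{"travel":[0.3,1,0],"roll":0},{"travel":[0.3,1,0],"roll":0}]'
python3 -m inch '[{"travel":[0.3,1,0],"roll":0},{"travel":[0.3,1,0],"roll":0},{"travel":[0.3,1,0],"roll":0},{"travel":[0.3,1,0],"roll":0},{"travel":[0.3,1,0],"roll":0},{"travel":[0.3,1,0],"roll":0},{"travel":[0,0,0],"roll":0},{"travel":[0,0,0],"roll":0}]'
python3 - <<'E'
from h import *
s=bot.snapshot("wrist");save(s,"w1.png")
o=bot.observe();print(o["position"],o["orientation"])
print(proj(s,(.5402,.2515,.115)),proj(s,(.5402,.2515,.056)))
E
```

```text
time: 1.7
position: [0.4143, -0.1666, 0.2308]
orientation: [-0.0, 0.986, 0.164, -0.0]
ft_force: [-0.9, 0.4, -0.1]
finger_gap: 0.0513
grasp_force: 0.0
time: 2.5
position: [0.4743, 0.0334, 0.2308]
orientation: [-0.0, 0.986, 0.164, -0.0]
ft_force: [0.2, -0.4, 0.2]
finger_gap: 0.0512
grasp_force: 0.0
time: 3.3
position: [0.5191, 0.1824, 0.2306]
orientation: [0.0, 0.986, 0.165, -0.001]
ft_force: [0.2, 0.7, 0.4]
finger_gap: 0.0513
grasp_force: 0.0
[0.51908619 0.18185479 0.23086678] [ 2.83773781e-04  9.86428625e-01  1.64189675e-01 -4.86822758e-04]
(np.float64(197.86509480825407), np.float64(146.39046051074044)) (np.float64(209.35541406224195), np.float64(141.08282897435362))
```

View pics/w1.png

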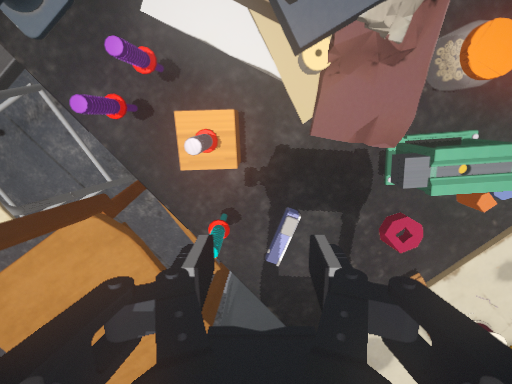

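Wrist view: grey handle top at (194,146), guard at (205,140) on the wooden block; purple ones at (83,104) and (118,47), turquoise at (217,237); jig right with the brass pin seen in its bore at (463,169).

```bash
python3 - <<'E'
from h import *
s=bot.snapshot("wrist")
print("top",onplane(s,193.5,146,.121),"block",onplane(s,207,140,.056),"pin",onplane(s,463,169,.079),"jig ends",onplane(s,401,172,.084))
hsv=cv2.cvtColor(s["color"],cv2.COLOR_RGB2HSV)
m=cv2.inRange(hsv,(8,110,100),(20,255,255));k=np.zeros_like(m);k[100:180,165:250]=m[100:180,165:250]
c=max(cv2.findContours(k,0,2)[0],key=cv2.contourArea);r=cv2.minAreaRect(c);print(r,onplane(s,*r[0],.056))
print(bot.observe()["position"])
E
```

```text
top [0.54037256 0.25369401 0.121     ] block [0.54063955 0.25380064 0.056     ] pin [ 0.60157672 -0.01225662  0.079     ] jig ends [0.57792428 0.05019776 0.084     ]
((206.4000244140625, 139.20001220703125), (60.461448669433594, 65.10134887695312), 87.95458984375) [0.54126001 0.25466331 0.056     ]
[0.51914197 0.18155849 0.231076  ]
```

```bash
python3 -m inch '[{"travel":[0.29,0.94,0],"roll":0},{"travel":[0.29,0.94,0],"roll":0},{"travel":[0.29,0.94,0],"roll":0},{"travel":[0,0,-0.6],"roll":0},{"travel":[0,0,-0.8],"roll":0},{"travel":[0,0,-0.8],"roll":0},{"travel":[0,0,0],"roll":0},{"travel":[0,0,0],"roll":0}]'
python3 - <<'E'
from h import *
s=bot.snapshot("wrist");save(s,"w2.png")
o=bot.observe();print(o["position"])
E
```

```text
time: 4.2
position: [0.5408, 0.2516, 0.1761]
orientation: [0.0, 0.987, 0.164, -0.001]
ft_force: [0.4, 0.4, 0.4]
finger_gap: 0.0515
grasp_force: 0.0
[0.5412473  0.25201151 0.1772536 ]
```

View pics/w2.png

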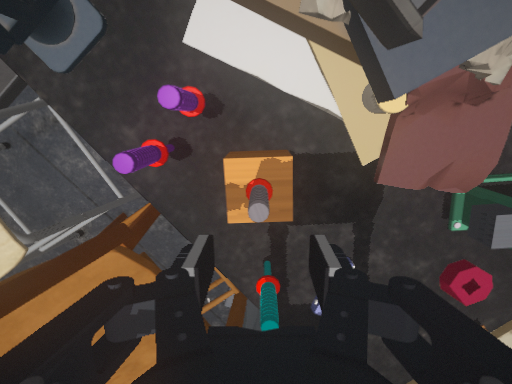

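Handle (258,205) sits midway between the fingers (212 and 312). Going down and closing.

```bash
python3 -m inch '[{"travel":[0,0,-0.8],"roll":0},{"travel":[0,0,-0.8],"roll":0},{"travel":[0,0,-0.8],"roll":0},{"travel":[0,0,-0.8],"roll":0},{"travel":[0,0,-0.8],"roll":0},{"travel":[0,0,0],"roll":0},{"travel":[0,0,0],"roll":0},{"travel":[0,0,0],"roll":0}]'
python3 -m inch '[{"travel":[0,0,0],"roll":0},{"travel":[0,0,0],"roll":0},{"travel":[0,0,0],"roll":0},{"travel":[0,0,0],"roll":0},{"travel":[0,0,0],"roll":0},{"travel":[0,0,0],"roll":0},{"travel":[0,0,0],"roll":0},{"travel":[0,0,0],"roll":0}]' 1 80
python3 - <<'E'
from h import *
o=bot.observe();print(o["position"],o["ft_force"])
E
```

```text
time: 5.05
position: [0.5421, 0.2531, 0.0787]
orientation: [-0.0, 0.986, 0.164, 0.002]
ft_force: [-0.1, -0.3, 0.3]
finger_gap: 0.0511
grasp_force: 0.0
time: 5.85
position: [0.5415, 0.2531, 0.0774]
orientation: [-0.0, 0.986, 0.164, 0.001]
ft_force: [-0.6, 0.5, 6.6]
finger_gap: 0.0143
grasp_force: 77.8
[0.54151954 0.25310059 0.0773835 ] [-0.58466701  0.51647488  6.61315397]
```

```bash
python3 -m inch '[{"travel":[0,0,0.4],"roll":0},{"travel":[0,0,0.8],"roll":0},{"travel":[0,0,0.8],"roll":0},{"travel":[0,0,0.8],"roll":0},{"travel":[0,0,0.8],"roll":0},{"travel":[0,0,0.8],"roll":0},{"travel":[0,0,0.6],"roll":0},{"travel":[0,0,0],"roll":0}]'
python3 -m inch '[{"travel":[0.15,-0.7,0],"roll":0},{"travel":[0.2,-0.9,0],"roll":0},{"travel":[0.2,-0.9,0],"roll":0},{"travel":[0.2,-0.9,0],"roll":0},{"travel":[0.2,-0.9,0],"roll":0},{"travel":[0.2,-0.9,0],"roll":0},{"travel":[0.2,-0.9,0],"roll":0},{"travel":[0.2,-0.9,0],"roll":0}]'
python3 -m inch '[{"travel":[0.2,-0.9,0],"roll":0},{"travel":[0.2,-0.9,0],"roll":0},{"travel":[0.2,-0.8,0],"roll":0},{"travel":[0.25,-0.7,0],"roll":0},{"travel":[0.1,-0.2,0],"roll":0},{"travel":[0,0,0],"roll":0},{"travel":[0,0,0],"roll":0},{"travel":[0,0,0],"roll":0}]'
python3 - <<'E'
from h import *
s=bot.snapshot("wrist");t=bot.snapshot("top")
import pickle;pickle.dump((s,t),open("s2.pkl","wb"))
o=bot.observe();print(o["position"],o["ft_force"])
im=np.hstack([cv2.resize(s["color"],(480,360)),cv2.resize(t["color"][150:240,290:370],(320,360),interpolation=cv2.INTER_CUBIC)])
cv2.imwrite("pics/w3.png",im[:,:,::-1])
E
```

```text
time: 6.65
position: [0.5418, 0.2531, 0.204]
orientation: [-0.0, 0.986, 0.164, 0.002]
ft_force: [-0.2, 0.2, -1.3]
finger_gap: 0.0139
grasp_force: 77.9
time: 7.45
position: [0.5793, 0.0758, 0.1993]
orientation: [0.0, 0.986, 0.164, -0.002]
ft_force: [0.1, 0.4, -1.6]
finger_gap: 0.0141
grasp_force: 78.1
time: 8.25
position: [0.6034, -0.0087, 0.2013]
orientation: [-0.0, 0.986, 0.165, -0.0]
ft_force: [-0.2, -0.6, -2.2]
finger_gap: 0.0144
grasp_force: 78.1
[ 0.60349956 -0.00881916  0.20144556] [ 0.28258291  0.5002895  -2.2176049 ]
```

View pics/w3.png

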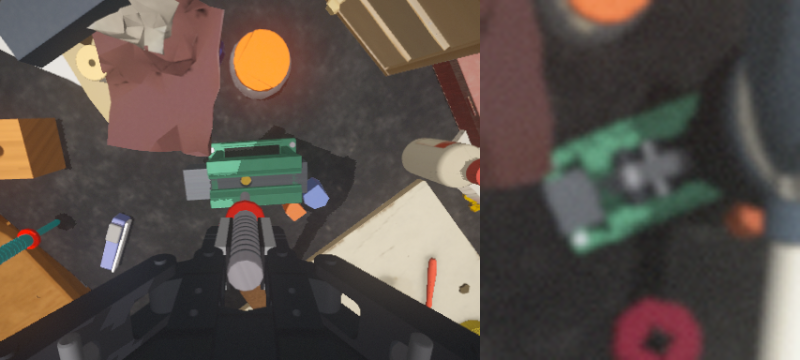

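The wrist view shows the punch held, with the guard at full-size (261,226) and the pin in the bore at (262,193). Refining the pin position and checking the punch's alignment.

```bash
python3 - <<'E'
from h import *
import pickle
s,t=pickle.load(open("s2.pkl","rb"))
hsv=cv2.cvtColor(s["color"],cv2.COLOR_RGB2HSV)
def cen(lo,hi,b):
    m=cv2.inRange(hsv,lo,hi);x0,y0,x1,y1=b;k=np.zeros_like(m);k[y0:y1,x0:x1]=m[y0:y1,x0:x1]
    c=max(cv2.findContours(k,0,2)[0],key=cv2.contourArea);(x,y),r=cv2.minEnclosingCircle(c);print(cv2.boundingRect(c));return x,y
p=cen((18,100,100),(35,255,255),(245,180,280,205));print("pin",p,onplane(s,*p,.079))
g=cen((0,150,100),(6,255,255),(235,205,290,240));print("guard",g)
tz=.2012-.0714
print("pred guard",[proj(s,(.6034+dx,-.0088+dy,tz+.055)) for dx,dy in((0,0),(.013,0),(-.013,0),(0,.013),(0,-.013))],"top",proj(s,(.6034,-.0088,tz+.115)))
print("jig axis pts",onplane(s,190*1.0667,185*1.0667,.084),)
m=cv2.inRange(hsv,(50,50,30),(90,255,255));k=np.zeros_like(m);k[140:225,215:330]=m[140:225,215:330]
# channel edge rows at columns
for u in (240,250,280,290,300,310):
    col=s["color"][165:215,u].astype(int);gr=(col[:,1]-col[:,0])>20;print(u,''.join('G' if x else '.' for x in gr))
E
```

```text
(257, 188, 11, 10)
pin (262.0, 191.7857208251953) [ 0.60179998 -0.00868953  0.079     ]
(241, 214, 41, 19)
guard (261.0, 230.0)
pred guard [(np.float64(263.3940079569341), np.float64(233.21764176676726)), (np.float64(270.5054075898234), np.float64(214.08997599823041)), (np.float64(256.55092217219965), np.float64(251.62735868432281)), (np.float64(243.0690663577991), np.float64(226.73404308479365)), (np.float64(283.4559451311647), np.float64(239.62090304750942))] top (np.float64(264.4118581633758), np.float64(291.4992504708279))
jig axis pts [0.57941554 0.04362255 0.084     ]
240 ...GGGGGGGGGGGGGGGGGGGGGG...........GGGGGGGGGGGGGG
250 ...GGGGGGGGGGGGGGGGGGGGGG...........GGGGGGGGGGGGGG
280 .GGGGGGGGGGGGGGGGGGGGGG...........GGGGGGGGGGGGGGGG
290 GGGGGGGGGGGGGGGGGGGGGG...........GGGGGGGGGGGGGGGGG
300 GGGGGGGGGGGGGGGGGGGGG............GGGGGGGGGGGGGGGGG
310 GGGGGGGGGGGGGGGGGGGGG...........GGGGGGGGGGGGGGGGGG
```

```bash
python3 -m inch '[{"travel":[-0.06,-0.07,-0.4],"roll":0},{"travel":[0,0,-0.4],"roll":0},{"travel":[0,0,-0.3],"roll":0},{"travel":[0,0,-0.2],"roll":0},{"travel":[0,0,-0.1],"roll":0},{"travel":[0,0,-0.1],"roll":0},{"travel":[0,0,0],"roll":0},{"travel":[0,0,0],"roll":0}]'
python3 -m inch '[{"travel":[0,0,-0.05],"roll":0},{"travel":[0,0,-0.05],"roll":0},{"travel":[0,0,-0.05],"roll":0},{"travel":[0,0,-0.05],"roll":0},{"travel":[0,0,0],"roll":0},{"travel":[0,0,0],"roll":0},{"travel":[0,0,0],"roll":0},{"travel":[0,0,0],"roll":0}]'
```

```text
time: 9.15
position: [0.6022, -0.0115, 0.1641]
orientation: [0.0, 0.986, 0.164, 0.0]
ft_force: [-0.5, 0.2, -1.4]
finger_gap: 0.0145
grasp_force: 78.1
time: 9.95
position: [0.6021, -0.0115, 0.1589]
orientation: [0.0, 0.986, 0.164, 0.0]
ft_force: [-0.1, -0.3, -1.5]
finger_gap: 0.0142
grasp_force: 78.1
```

```bash
python3 -m inch '[{"travel":[0,0,-0.04],"roll":0},{"travel":[0,0,-0.04],"roll":0},{"travel":[0,0,-0.04],"roll":0},{"travel":[0,0,-0.04],"roll":0},{"travel":[0,0,0],"roll":0},{"travel":[0,0,0],"roll":0},{"travel":[0,0,0],"roll":0},{"travel":[0,0,0],"roll":0}]'
python3 -m inch '[{"travel":[0,0,-0.04],"roll":0},{"travel":[0,0,-0.04],"roll":0},{"travel":[0,0,0],"roll":0},{"travel":[0,0,0],"roll":0},{"travel":[0,0,0],"roll":0},{"travel":[0,0,0],"roll":0},{"travel":[0,0,0],"roll":0},{"travel":[0,0,0],"roll":0}]'
```

```text
time: 10.75
position: [0.6021, -0.0114, 0.1549]
orientation: [0.0, 0.986, 0.164, 0.0]
ft_force: [0.4, 0.1, -1.4]
finger_gap: 0.0142
grasp_force: 78.1
time: 11.55
position: [0.6021, -0.0114, 0.1528]
orientation: [0.0, 0.986, 0.164, 0.0]
ft_force: [-0.1, 0.8, -0.6]
finger_gap: 0.0142
grasp_force: 78.1
```

```bash
python3 -m inch '[{"travel":[0,0,-0.04],"roll":0},{"travel":[0,0,0],"roll":0},{"travel":[0,0,-0.04],"roll":0},{"travel":[0,0,0],"roll":0},{"travel":[0,0,0],"roll":0},{"travel":[0,0,0],"roll":0},{"travel":[0,0,0],"roll":0},{"travel":[0,0,0],"roll":0}]'
python3 -m inch '[{"travel":[0,0,-0.02],"roll":0},{"travel":[0,0,0],"roll":0},{"travel":[0,0,-0.02],"roll":0},{"travel":[0,0,0],"roll":0},{"travel":[0,0,0],"roll":0},{"travel":[0,0,0],"roll":0},{"travel":[0,0,0],"roll":0},{"travel":[0,0,0],"roll":0}]'
```

```text
time: 12.35
position: [0.6021, -0.0114, 0.1508]
orientation: [-0.0, 0.986, 0.164, 0.0]
ft_force: [-0.1, 0.5, -0.8]
finger_gap: 0.0143
grasp_force: 78.1
time: 13.15
position: [0.6022, -0.0115, 0.15]
orientation: [0.0, 0.986, 0.164, 0.0]
ft_force: [0.1, 0.8, 1.7]
finger_gap: 0.0143
grasp_force: 78.1
```

In the bore, touching the pin. Pressing steadily.

```bash
python3 -m inch '[{"travel":[0,0,-0.02],"roll":0},{"travel":[0,0,0],"roll":0},{"travel":[0,0,0],"roll":0},{"travel":[0,0,0],"roll":0},{"travel":[0,0,0],"roll":0},{"travel":[0,0,0],"roll":0},{"travel":[0,0,0],"roll":0},{"travel":[0,0,0],"roll":0}]'
python3 -m inch '[{"travel":[0,0,-0.02],"roll":0},{"travel":[0,0,0],"roll":0},{"travel":[0,0,0],"roll":0},{"travel":[0,0,0],"roll":0},{"travel":[0,0,0],"roll":0},{"travel":[0,0,0],"roll":0},{"travel":[0,0,0],"roll":0},{"travel":[0,0,0],"roll":0}]'
```

```text
time: 13.95
position: [0.6022, -0.0115, 0.1495]
orientation: [0.0, 0.986, 0.164, 0.0]
ft_force: [-0.2, 0.1, 3.8]
finger_gap: 0.0142
grasp_force: 78.2
time: 14.75
position: [0.6021, -0.0115, 0.1488]
orientation: [0.0, 0.986, 0.164, 0.0]
ft_force: [-0.4, -0.3, 4.5]
finger_gap: 0.0142
grasp_force: 78.2
```

```bash
python3 -m inch '[{"travel":[0,0,-0.02],"roll":0},{"travel":[0,0,0],"roll":0},{"travel":[0,0,0],"roll":0},{"travel":[0,0,-0.02],"roll":0},{"travel":[0,0,0],"roll":0},{"travel":[0,0,0],"roll":0},{"travel":[0,0,0],"roll":0},{"travel":[0,0,0],"roll":0}]'
python3 -m inch '[{"travel":[0,0,-0.02],"roll":0},{"travel":[0,0,0],"roll":0},{"travel":[0,0,-0.02],"roll":0},{"travel":[0,0,0],"roll":0},{"travel":[0,0,-0.02],"roll":0},{"travel":[0,0,0],"roll":0},{"travel":[0,0,0],"roll":0},{"travel":[0,0,0],"roll":0}]'
```

```text
time: 15.55
position: [0.602, -0.0114, 0.1475]
orientation: [-0.0, 0.986, 0.164, -0.0]
ft_force: [-0.7, -0.8, 3.2]
finger_gap: 0.014
grasp_force: 78.2
time: 16.35
position: [0.602, -0.0114, 0.1459]
orientation: [-0.0, 0.986, 0.164, -0.0]
ft_force: [0.1, -0.7, 0.6]
finger_gap: 0.0137
grasp_force: 78.2
```

```bash
python3 -m inch '[{"travel":[0,0,-0.02],"roll":0},{"travel":[0,0,-0.02],"roll":0},{"travel":[0,0,-0.02],"roll":0},{"travel":[0,0,-0.02],"roll":0},{"travel":[0,0,-0.02],"roll":0},{"travel":[0,0,-0.02],"roll":0},{"travel":[0,0,-0.02],"roll":0},{"travel":[0,0,-0.02],"roll":0}]'
python3 -m inch '[{"travel":[0,0,-0.02],"roll":0},{"travel":[0,0,-0.02],"roll":0},{"travel":[0,0,-0.02],"roll":0},{"travel":[0,0,-0.02],"roll":0},{"travel":[0,0,-0.02],"roll":0},{"travel":[0,0,-0.02],"roll":0},{"travel":[0,0,-0.02],"roll":0},{"travel":[0,0,-0.02],"roll":0}]'
```

```text
time: 17.15
position: [0.602, -0.0114, 0.1422]
orientation: [0.0, 0.986, 0.164, -0.0]
ft_force: [0.0, -0.4, 1.6]
finger_gap: 0.0144
grasp_force: 78.2
time: 17.95
position: [0.6021, -0.0115, 0.1382]
orientation: [0.0, 0.986, 0.164, 0.0]
ft_force: [0.4, -0.9, 2.0]
finger_gap: 0.0144
grasp_force: 78.2
```

```bash
python3 -m inch '[{"travel":[0,0,-0.03],"roll":0},{"travel":[0,0,-0.03],"roll":0},{"travel":[0,0,-0.03],"roll":0},{"travel":[0,0,-0.03],"roll":0},{"travel":[0,0,-0.03],"roll":0},{"travel":[0,0,-0.03],"roll":0},{"travel":[0,0,-0.03],"roll":0},{"travel":[0,0,-0.03],"roll":0}]'
python3 -m inch '[{"travel":[0,0,-0.03],"roll":0},{"travel":[0,0,-0.03],"roll":0},{"travel":[0,0,-0.03],"roll":0},{"travel":[0,0,-0.03],"roll":0},{"travel":[0,0,-0.03],"roll":0},{"travel":[0,0,-0.03],"roll":0},{"travel":[0,0,-0.03],"roll":0},{"travel":[0,0,-0.03],"roll":0}]'
python3 -m inch '[{"travel":[0,0,-0.03],"roll":0},{"travel":[0,0,-0.03],"roll":0},{"travel":[0,0,0],"roll":0},{"travel":[0,0,0],"roll":0},{"travel":[0,0,0],"roll":0},{"travel":[0,0,0],"roll":0},{"travel":[0,0,0],"roll":0},{"travel":[0,0,0],"roll":0}]'
```

```text
time: 18.75
position: [0.6021, -0.0114, 0.1322]
orientation: [-0.0, 0.986, 0.164, 0.0]
ft_force: [0.5, 0.4, 1.1]
finger_gap: 0.0142
grasp_force: 78.2
time: 19.55
position: [0.6023, -0.0113, 0.1263]
orientation: [-0.0, 0.986, 0.164, 0.0]
ft_force: [3.5, 2.0, 0.8]
finger_gap: 0.0143
grasp_force: 78.2
time: 20.35
position: [0.602, -0.0114, 0.1245]
orientation: [-0.0, 0.986, 0.164, -0.0]
ft_force: [3.9, 1.0, -2.2]
finger_gap: 0.0142
grasp_force: 78.1
```

```bash
python3 -m inch '[{"travel":[0,0,0.1],"roll":0},{"travel":[0,0,0.2],"roll":0},{"travel":[0,0,0.4],"roll":0},{"travel":[0,0,0.6],"roll":0},{"travel":[0,0,0.6],"roll":0},{"travel":[0,0,0.6],"roll":0},{"travel":[0,0,0.6],"roll":0},{"travel":[0,0,0.1],"roll":0}]'
python3 - <<'E'
from h import *
s=bot.snapshot("scene");w=bot.snapshot("wrist")
im=np.hstack([cv2.resize(s["color"][130:220,260:340],(400,450),interpolation=cv2.INTER_CUBIC),cv2.resize(w["color"][130:310,180:340],(400,450),interpolation=cv2.INTER_CUBIC)])
cv2.imwrite("pics/d.png",im[:,:,::-1]);print(bot.observe()["position"])
E
```

```text
time: 21.15
position: [0.6029, -0.0117, 0.2085]
orientation: [0.001, 0.986, 0.164, 0.002]
ft_force: [0.2, 0.5, -1.5]
finger_gap: 0.0143
grasp_force: 78.0
[ 0.60235134 -0.0115312   0.20584128]
```

View pics/d.png

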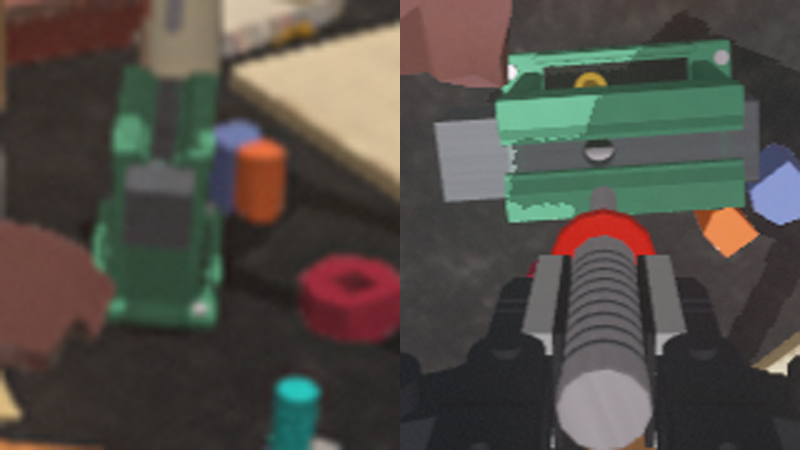

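The bore is empty at crop (599,150), and the brass pin's ring shows in the tray at crop (590,80). Returning the punch.

```bash
python3 -m inch '[{"travel":[-0.2,0.8,0],"roll":0},{"travel":[-0.2,0.9,0],"roll":0},{"travel":[-0.2,0.9,0],"roll":0},{"travel":[-0.2,0.9,0],"roll":0},{"travel":[-0.2,0.9,0],"roll":0},{"travel":[-0.2,0.9,0],"roll":0},{"travel":[-0.2,0.9,0],"roll":0},{"travel":[-0.2,0.9,0],"roll":0}]'
python3 -m inch '[{"travel":[-0.2,0.9,0],"roll":0},{"travel":[-0.2,0.9,0],"roll":0},{"travel":[-0.2,0.9,0],"roll":0},{"travel":[-0.23,0.78,0],"roll":0},{"travel":[0,0,0],"roll":0},{"travel":[0,0,0],"roll":0},{"travel":[0,0,0],"roll":0},{"travel":[0,0,0],"roll":0}]'
python3 -m inch '[{"travel":[0,0,-0.6],"roll":0},{"travel":[0,0,-0.6],"roll":0},{"travel":[0,0,-0.6],"roll":0},{"travel":[0,0,-0.3],"roll":0},{"travel":[0,0,-0.2],"roll":0},{"travel":[0,0,0],"roll":0},{"travel":[0,0,0],"roll":0},{"travel":[0,0,0],"roll":0}]'
```

```text
time: 22.05
position: [0.5613, 0.1668, 0.2034]
orientation: [0.0, 0.986, 0.164, -0.001]
ft_force: [0.4, -0.6, -2.0]
finger_gap: 0.014
grasp_force: 78.1
time: 22.85
position: [0.5416, 0.2522, 0.2046]
orientation: [0.0, 0.987, 0.164, -0.0]
ft_force: [0.2, -0.2, -1.3]
finger_gap: 0.0141
grasp_force: 78.2
time: 23.65
position: [0.5417, 0.2533, 0.1483]
orientation: [-0.0, 0.986, 0.164, 0.001]
ft_force: [0.6, 0.0, -1.9]
finger_gap: 0.0143
grasp_force: 78.2
```

```bash
python3 -m inch '[{"travel":[0,0,-0.2],"roll":0},{"travel":[0,0,-0.2],"roll":0},{"travel":[0,0,-0.2],"roll":0},{"travel":[0,0,-0.1],"roll":0},{"travel":[0,0,-0.1],"roll":0},{"travel":[0,0,-0.1],"roll":0},{"travel":[0,0,-0.1],"roll":0},{"travel":[0,0,0],"roll":0}]'
python3 -m inch '[{"travel":[0,0,-0.1],"roll":0},{"travel":[0,0,-0.1],"roll":0},{"travel":[0,0,-0.1],"roll":0},{"travel":[0,0,-0.1],"roll":0},{"travel":[0,0,0],"roll":0},{"travel":[0,0,0],"roll":0},{"travel":[0,0,0],"roll":0},{"travel":[0,0,0],"roll":0}]'
```

```text
time: 24.45
position: [0.5411, 0.253, 0.1218]
orientation: [0.0, 0.986, 0.164, -0.0]
ft_force: [-0.4, -0.8, -1.7]
finger_gap: 0.0139
grasp_force: 78.2
time: 25.25
position: [0.5414, 0.2531, 0.1125]
orientation: [-0.0, 0.986, 0.164, 0.0]
ft_force: [-0.3, -0.2, -1.3]
finger_gap: 0.014
grasp_force: 78.2
```

In the hole, no resistance. Lowering to just above home.

```bash
python3 -m inch '[{"travel":[0,0,-0.2],"roll":0},{"travel":[0,0,-0.2],"roll":0},{"travel":[0,0,-0.2],"roll":0},{"travel":[0,0,-0.2],"roll":0},{"travel":[0,0,-0.2],"roll":0},{"travel":[0,0,-0.2],"roll":0},{"travel":[0,0,0],"roll":0},{"travel":[0,0,0],"roll":0}]'
python3 -m inch '[{"travel":[0,0,-0.04],"roll":0},{"travel":[0,0,-0.04],"roll":0},{"travel":[0,0,-0.04],"roll":0},{"travel":[0,0,-0.02],"roll":0},{"travel":[0,0,0],"roll":0},{"travel":[0,0,0],"roll":0},{"travel":[0,0,0],"roll":0},{"travel":[0,0,0],"roll":0}]'
```

```text
time: 26.05
position: [0.5413, 0.2531, 0.0822]
orientation: [0.0, 0.986, 0.164, -0.0]
ft_force: [0.1, -0.0, -0.4]
finger_gap: 0.0142
grasp_force: 78.2
time: 26.85
position: [0.5413, 0.2531, 0.0788]
orientation: [-0.0, 0.986, 0.164, 0.0]
ft_force: [0.0, 0.4, -2.8]
finger_gap: 0.0142
grasp_force: 78.2
```

```bash
python3 -m inch '[{"travel":[0,0,-0.03],"roll":0},{"travel":[0,0,-0.02],"roll":0},{"travel":[0,0,0],"roll":0},{"travel":[0,0,0],"roll":0},{"travel":[0,0,0],"roll":0},{"travel":[0,0,0],"roll":0},{"travel":[0,0,0],"roll":0},{"travel":[0,0,0],"roll":0}]'
python3 -m inch '[{"travel":[0,0,0],"roll":0},{"travel":[0,0,0],"roll":0},{"travel":[0,0,0],"roll":0},{"travel":[0,0,0],"roll":0},{"travel":[0,0,0],"roll":0},{"travel":[0,0,0],"roll":0},{"travel":[0,0,0],"roll":0},{"travel":[0,0,0],"roll":0}]' 0.4
python3 -m inch '[{"travel":[0,0,0.2],"roll":0},{"travel":[0,0,0.6],"roll":0},{"travel":[0,0,0.8],"roll":0},{"travel":[0,0,0.8],"roll":0},{"travel":[0,0,0.8],"roll":0},{"travel":[0,0,0.8],"roll":0},{"travel":[0,0,0],"roll":0},{"travel":[0,0,0],"roll":0}]'
python3 - <<'E'
from h import *
s=bot.snapshot("scene");w=bot.snapshot("wrist")
im=np.hstack([cv2.resize(s["color"][130:270,220:340],(386,450)),cv2.resize(w["color"][80:380,130:400],(405,450))])
cv2.imwrite("pics/e.png",im[:,:,::-1])
E
```

```text
time: 27.65
position: [0.5413, 0.2531, 0.0775]
orientation: [-0.0, 0.986, 0.164, -0.0]
ft_force: [0.6, 0.6, -2.1]
finger_gap: 0.0138
grasp_force: 78.3
time: 28.45
position: [0.5413, 0.253, 0.0775]
orientation: [0.0, 0.986, 0.164, -0.0]
ft_force: [-1.2, -0.3, 0.2]
finger_gap: 0.0513
grasp_force: 0.0
time: 29.25
position: [0.5416, 0.2532, 0.1785]
orientation: [-0.0, 0.986, 0.164, 0.001]
ft_force: [-0.4, 0.7, -0.9]
finger_gap: 0.0511
grasp_force: 0.0
```

View pics/e.png

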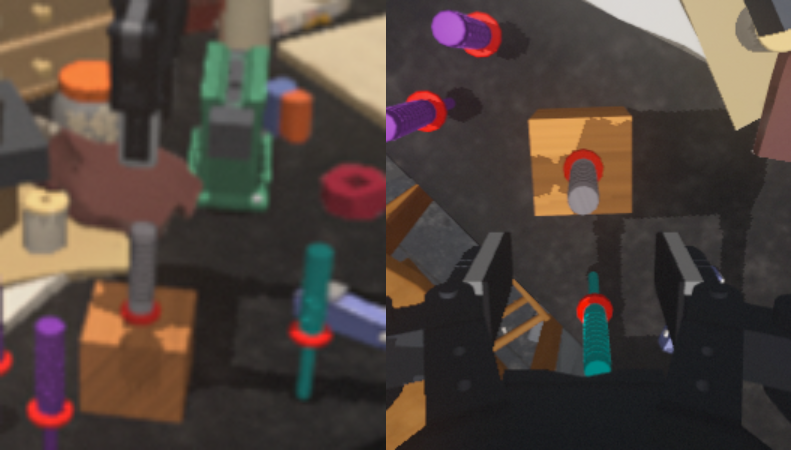

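The punch stands upright with its guard flat on the block (scene crop (143,312), wrist crop (583,168)). The gripper is clear of it and the bystanders have not moved.

```bash
python3 -c "
from rig import bot
print(bot.finish_job())"
```

```text
the job is handed in; nothing more can be done
None
```

I pressed the pin out into the jig's tray, put the punch back upright and home in its holder, left the other things undisturbed, and handed the job in at about 29 s; no verdict was shown.

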